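Lower the jigger arm off its ratchet

ROBOT

A 6-joint arm with a two-finger parallel gripper is mounted at the origin on the work surface. World frame = base frame: x ahead of the robot, y to its left, z up, the work surface at z = 0. Lengths are in m, angles in rad, forces in N, time in s.
With the tool pointing down it reaches from about 0.35 to 0.975 m from the base axis. Payload 17.4 kg.
Tool frame: the origin (TCP) lies at the very end of the fingers, on their centre line; the grasp point (between the pads) lies 19 mm behind it; z points along the fingers, y is the line along which they close (so a half turn about z gives the same grasp; the last joint's range is limited). The gripper opens to 85 mm and grips with 20 to 120 N. Pads are 22 mm wide; open, the fingers measure 114 mm over their backs; the gripper's body (76 mm by 85 mm) begins 54 mm behind the grasp point. The pads swing forward as they close: fully open they stand 13 mm farther back than shut.
Start: joints at [1.263, 0.116, 1.442, -0, 1.584, -0.038], TCP at [0.18, 0.651, 0.231] pointing down, gripper open.
Joint ranges: [-2.83, 2.83], [-0.83, 2.19], [0.07, 2.5], [-1.14, 4.28], [0.01, 3], [-2.97, 2.97]. Speed limits (rad/s): [1.89, 1.89, 2.22, 3.14, 3.14, 3.14].

INTERFACE

Orientations are given as a unit quaternion [w, x, y, z].
In Python, from station import status, cams, manip gives the robot as it stands.
- The arm moves only by the tool step_arm, never from a script. Its argument "deltas" is a list of rows, each a list of 6 numbers: the shift along the tool's x, y, z in cm, then the turn, a rotation vector about the tool's x, y, z in units of 6 degrees (1.0 is 6 degrees). In form: [[x, y, z, ax, ay, az], ...]. A call has 1 to 10 rows; each row shifts and turns the commanded pose from where the row before left it, along the tool's axes as they then stand; what a row does not reach is not made up. A row lasts 1/12 s, in which the tool goes at most 41.7 mm and 7.16 degrees, less where a joint would pass 70% of its speed; a pose out of reach is approached as far as the arm can. A call with a gripper value outside its range is refused whole. "fingers" is the closure, from 0 (fully open) to 1 (shut), set as the call begins (left out, the last holds). The fingers move at their own pace and stop on an object; the grip force is fixed at half the most. Time passes only in rows, so rows that do not move let the fingers close. It gives the time, the measured TCP pose, the force, the opening and the grip force at its end, in the units of the state.
- status.get_state(): the state, without advancing time (a new reading comes with each control period).
- cams.get_image(name): name is "side" or "top"; returns (picture, depth): 420x560x3 uint8, red, green, blue; 420x560 float32, m along the optical axis (not along the pixel's ray), 0 where there is no reading.
- cams.camera_params(name): a dict with "vertical_fov" (degrees; the focal length in pixels is half the picture's height over the tangent of half this angle, whatever the lens; pixels are square), "cx", "cy" (the principal point, pixels), "origin" and "attitude" of the camera in the world. Camera axes: x right, y down, z forward; pixel columns grow to the right and rows downward; lengths in m; the calibration is good to about 2 mm. A picture is of the moment at which its call begins. camera_params takes no time and is no camera call.
- manip.finish_job(): hands the job in; it is judged then, once.
The state is a dict: "clock": time; "qpos": joint angles; "dq": joint speeds; "joint_efforts": joint torques, N m; "tool_pos": TCP position; "ee_rot": TCP orientation; "wrist_force": force on the tool from outside, world axes, zero at the start; "torque": the same for the moment, N m; "opening": finger opening in m; "gripper_force": force on a finger pad.
Only numpy, scipy, OpenCV 4.12 (cv2) and the standard library are available. Lean on these libraries where they do the work, as an engineer would, in place of code of your own. Each camera call takes 0.05 s, during which the arm holds its last target. There are 200 camera calls.

TASK

The jigger's pull-down arm stands propped up on its ratchet over the empty plaster mould. With a fingertip, press the red pawl tab down until the pawl snaps over and stays free, then push the arm down by its wooden grip until it rests on its stop with the profile standing in the mould, without letting it slam. Only press and push, lift nothing, and leave the mould, the glaze jar, the wooden knife and the screen block alone.

Things in the scene. Friction and masses are not known exactly. Their poses are not given: they have to be found in the camera images.
- jigger: bench jigger (plate-forming machine), bolted down; green bed 200 x 410 x 35 mm (y -300 to +110). Origin on the bench under the arm's pivot; x = pivot axis, away from the robot at yaw 0; the arm reaches along -y from the pivot. Two green cheeks (x -32 to +32, y -38 to +84) stand 171 mm high, the +x one 220 mm at the pawl's pin. Cup head with the mould at y = -190
- pivot (a point): point on the arm's pivot axis, 145 mm above the bench, right above the jigger's origin
- jigger_arm (a joint): tilt of the pull-down arm (grey bar 18 x 34 mm, brass profile plate under it): 0 = level, on its stop; positive = raised; starts at 0.36 to 0.58. Balanced and stiff in its pivot: stays where it is left, takes about 4 N at the grip to push down once the pawl is free. With the pawl in the teeth it sinks at most one tooth (0.12 rad), then blocks
- grip_top (a point): middle of the top line of the round wooden hand grip (33 mm diameter, 105 mm long, along the arm) at the arm's free end. 325 mm from the pivot axis along the arm and 16.5 mm above the arm's centre line; travels on a circle about the pivot axis. Axes of the arm: y along it towards the pivot, z up when level
- pawl (a joint): turn of the steel hook pawl about its pin; pressing its tab down makes it grow. -0.03 to 0.11 = claw in the teeth of the steel quadrant beside the pivot, above 0.13 = clear, 0.40 = end stop. An over-centre spring pulls it into the teeth below 0.20 and throws it over to 0.40, where it stays, above 0.20. Takes 4 to 7 N at the tab up to there, little after
- tab_top (a point): centre of the upper face of the pawl's red thumb tab: 32 mm along the jigger's x, 34 mm along y, 7 mm thick, 215 to 220 mm above the bench while the pawl is in the teeth, 58 mm from the pawl's pin on the side away from the hand grip (jigger x +41, y +124 mm). Goes down 18 to 23 mm in all, 6 to 12 mm to the snap-over point. Open space above it
- mould: round hollow plaster mould, 162 mm diameter, 48 mm high, wall 14 mm, loose in the cup head, rim 95 mm above the bench; origin at the centre of its underside. To be left alone
- glaze_jar: glaze jar, 72 mm diameter, 95 mm high, standing; origin at the centre of its underside. To be left alone
- wood_knife: flat wooden modelling knife, 175 mm long, 24 mm wide, 12 mm high, lying along its x axis; origin near its middle, on the bench. To be left alone
- screen_block: teal openwork ceramic screen block, 65 x 190 x 190 mm, standing; origin at the centre of its underside. To be left alone

How it is judged:
By the outcome, as a careful person would: the job done as asked, in the order asked, and still so for the second after the job is handed in, with the robot touching nothing.
It also fails if it takes over 51 s, if anything falls off the work surface, if the arm or the gripper's body presses on something with over 40 N, if the wrist force passes 120 N, or if a joint passes its speed limit or range.

## Working session

There is one attempt and no reset: what is moved stays moved. The work goes in short steps, Python scripts to look and compute and a tool call to move; the robot and the scene stay as the last step left them, time stands still between calls to the robot, and variables do not carry over. Pictures are saved under pics/ and viewed, at most 10 in all, crops included, and the job is handed in when it is done.

Besides the shell and the picture viewer there is one more tool, called after "Emit:" by a JSON object that holds its "api" and its "payload", one argument or row to a line. step_arm: Moves the arm, as the interface text tells. Its arguments: {"type":"object","properties":{"deltas":{"type":"array","items":{"type":"array","items":{"type":"number"}}},"fingers":{"type":"number"}},"required":["deltas"]}

```bash
mkdir -p pics; cat > h.py <<'E'
import numpy as np, cv2
from scipy.spatial.transform import Rotation as R
from station import status, cams, manip
def cam(n):
    im,d=cams.get_image(n); p=cams.camera_params(n); return im,d,p
def cloud(d,p):
    f=d.shape[0]/2/np.tan(np.radians(p["vertical_fov"])/2)
    v,u=np.mgrid[:d.shape[0],:d.shape[1]]
    c=np.dstack([(u-p["cx"])/f*d,(v-p["cy"])/f*d,d])
    a=np.array(p["attitude"],float)
    M=a if a.shape==(3,3) else R.from_quat(a[[1,2,3,0]]).as_matrix()
    return c@M.T+np.array(p["origin"])
E
python3 - <<'E'
from h import *
ims=[]
for n in("side","top"):
    im,d,p=cam(n); print(n,p,(d>0).mean())
    np.savez(f"{n}.npz",im=im,P=cloud(d,p),d=d); cv2.imwrite(f"pics/{n}0.png",im[...,::-1])
print(status.get_state())
E
```

```text
side {'vertical_fov': 50.728781517211644, 'cx': 274.08310119495303, 'cy': 208.08133294854713, 'origin': array([ 0.07590748, -0.69537943,  0.9171562 ]), 'attitude': array([-0.3869536 ,  0.87779539, -0.26082035,  0.10823547])} 0.9959906462585034
top {'vertical_fov': 46.138907616694894, 'cx': 279.0625154772853, 'cy': 206.75599582685544, 'origin': array([0.27464788, 0.02643274, 1.7873099 ]), 'attitude': array([ 0.05485082, -0.7027154 ,  0.70764562, -0.04919482])} 0.9962202380952381
{'clock': 0.1, 'qpos': array([ 1.26320960e+00,  1.16464267e-01,  1.44221859e+00,  2.82383676e-05,
        1.58400174e+00, -3.77572871e-02]), 'dq': array([ 0.00071286, -0.00285994, -0.0022034 , -0.0001199 , -0.0005252 ,
        0.00056674]), 'joint_efforts': array([ 2.11277242e-03, -7.33671570e+01, -6.33790827e+01,  8.93251809e-05,
        5.38996886e-03, -3.35031267e-06]), 'tool_pos': array([0.1798524 , 0.65041579, 0.2306058 ]), 'ee_rot': array([-1.07714605e-04,  1.34505611e-01,  9.90912682e-01, -5.35428365e-04]), 'wrist_force': array([-0.97463583, -0.13077321,  0.70679403]), 'torque': array([ 0.04577261,  0.01815052, -0.02208879]), 'gripper_force': 0.0, 'opening': 0.08510512382965842}
```

View pics/side0.png

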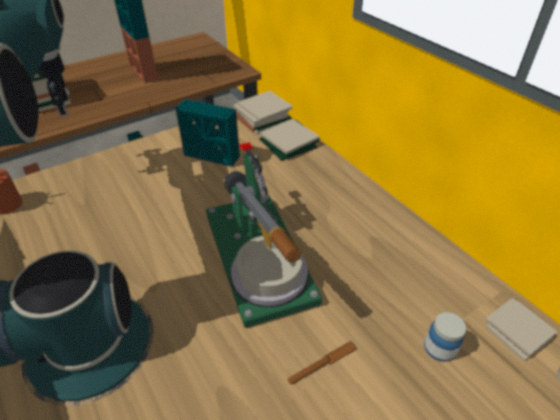

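View pics/top0.png

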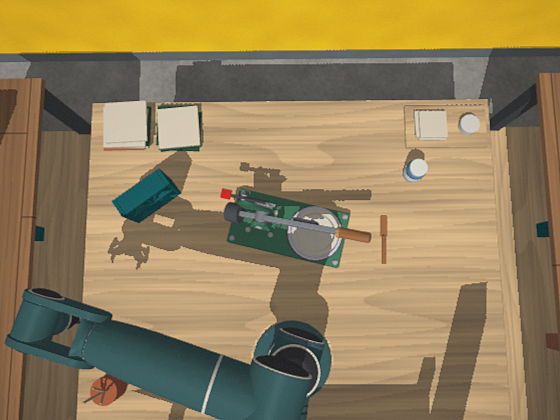

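The side view shows the jigger with its red tab at (246,147) and its grip at about (283,240). The top view has the tab at (226,194), the grip at (355,236) and the screen block to the left at (148,195). Now I'll measure them.

```bash
python3 - <<'E'
from h import *
for n in("side","top"):
    z=np.load(n+".npz"); im,P=z["im"],z["P"]; h=cv2.cvtColor(im,cv2.COLOR_RGB2HSV); X=P.reshape(-1,3)
    H,S,V=[h[...,i].astype(int) for i in range(3)]
    box=(P[...,0]>.3)&(P[...,0]<1)&(abs(P[...,1])<.5)&(P[...,2]>.02)
    red=((H<5)|(H>174))&(S>180)&(V>100)&box&(P[...,2]>.15)
    q=P[red]; print(n,"red",len(q),np.median(q,0),q.min(0),q.max(0))
    grip=(H>5)&(H<20)&(S>120)&box&(P[...,2]>.12)
    q=P[grip]; print(" grip",len(q),np.median(q,0)); 
    if len(q)>10:
        c=q.mean(0);u,s,vt=np.linalg.svd(q-c); t=(q-c)@vt[0]; print("  axis",vt[0],"ends",c+vt[0]*np.percentile(t,2),c+vt[0]*np.percentile(t,98), "zmax",q[:,2].max())
    g=(H>55)&(H<82)&(S>90)&box&(P[...,2]<.05)
    g2=(g).astype(np.uint8); k,l,st,_=cv2.connectedComponentsWithStats(g2)
    q=P[g]; print(" bed",len(q),np.median(q,0),cv2.minAreaRect((q[:,:2]*1000).astype(np.float32)))
    # grey bar points: high, low saturation
    b=(S<90)&box&(P[...,2]>.13)&(P[...,2]<.4)&(P[...,1]<.2); q=P[b]; print(" grey",len(q), q.mean(0))
    teal=(H>84)&(H<100)&(S>120)&box&(P[...,2]>.15)&(P[...,1]>.1)&(P[...,0]>.45); q=P[teal]; print(" teal",len(q),q.min(0),q.max(0), cv2.boxPoints(cv2.minAreaRect((q[:,:2]*1000).astype(np.float32))).round())
    cv2.imwrite(f"pics/{n}crop.png",cv2.resize(im[80:330,150:350] if n=="side" else im[160:290,100:400],None,fx=2.4,fy=2.4,interpolation=2)[...,::-1])
E
```

```text
side red 63 [0.55346829 0.20788966 0.2148002 ] [0.53965422 0.18861427 0.20783868] [0.5689245  0.22507935 0.21777591]
 grip 638 [ 0.41103573 -0.19780531  0.27244969]
  axis [-0.28492834 -0.89566532  0.34146667] ends [0.48306416 0.02966297 0.18042269] [ 0.3976621  -0.23879634  0.28277108] zmax 0.2916251809514634
 bed 2644 [0.42348684 0.0466864  0.03410434] ((546.8870239257812, 136.8917236328125), (760.60546875, 304.9395751953125), 57.75913619995117)
 grey 1440 [0.48453206 0.04688913 0.18798533]
 teal 632 [0.52387019 0.39615978 0.1500218 ] [0.64167537 0.49997562 0.19330028] [[522. 497.]
 [597. 394.]
 [652. 434.]
 [577. 537.]]
top red 84 [0.55223292 0.21029557 0.21494411] [0.53663413 0.19358525 0.20598753] [0.56902323 0.2266864  0.22413885]
 grip 334 [ 0.41119124 -0.18868744  0.27172402]
  axis [-0.32095755 -0.92950825  0.18166084] ends [ 0.4285978  -0.13896199  0.26245009] [ 0.39538174 -0.23515728  0.28125026] zmax 0.29637648418715257
 bed 2325 [0.44326747 0.05777178 0.03403303] ((581.0718994140625, 189.43869018554688), (873.657958984375, 315.73602294921875), 56.06018829345703)
 grey 1163 [0.48091694 0.04972591 0.19100682]
 teal 641 [0.52494726 0.39955034 0.15006134] [0.64248521 0.49983715 0.1991189 ] [[521. 497.]
 [594. 398.]
 [648. 438.]
 [574. 537.]]
```

View pics/topcrop.png

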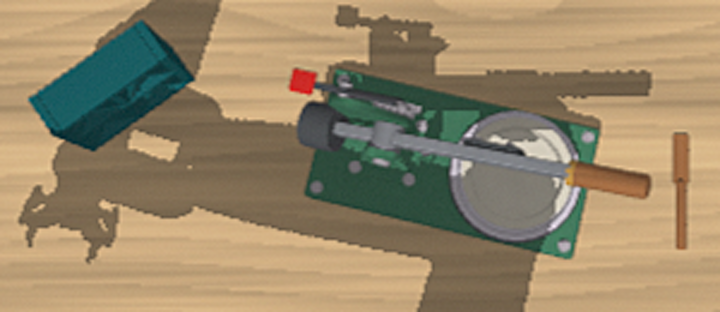

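View pics/sidecrop.png

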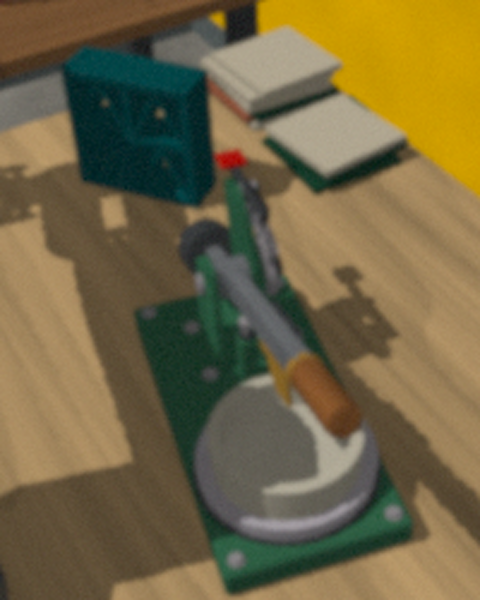

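The views agree:
- **Tab:** (0.553, 0.209, 0.215).
- **Yaw:** about -0.24.
- **Pivot:** (0.483, 0.098).
- **Arm tilt:** about 0.37. The grip height of 0.275 fits this.

The tool's y axis is already aligned with the arm. I'll close the fingers and go above the tab.

Emit:
{"api": "step_arm", "payload": {
  "deltas": [
    [-2.4,-1.6,-0.7,0,0,0],
    [-2.4,-1.6,-0.7,0,0,0],
    [-2.4,-1.6,-0.7,0,0,0],
    [-2.4,-1.6,-0.7,0,0,0],
    [-2.4,-1.6,-0.7,0,0,0],
    [-2.4,-1.6,-0.7,0,0,0],
    [-2.4,-1.6,-0.7,0,0,0],
    [-2.4,-1.6,-0.7,0,0,0],
    [-2.4,-1.6,-0.7,0,0,0],
    [-2.4,-1.6,-0.7,0,0,0]
  ],
  "fingers": 1
}}

```text
clock: 0.93
tool_pos: [0.3692, 0.4312, 0.3014]
ee_rot: [-0.0, 0.134, 0.991, -0.0]
wrist_force: [-0.3, 0.6, 0.3]
opening: -0.0001
gripper_force: 0.0
```

Emit:
{"api": "step_arm", "payload": {
  "deltas": [
    [-2.4,-1.6,0,0,0,0],
    [-2.4,-1.6,0,0,0,0],
    [-2.4,-1.6,0,0,0,0],
    [-2.4,-1.6,0,0,0,0],
    [-2.4,-1.6,0,0,0,0],
    [-2.4,-1.6,0,0,0,0],
    [-2.4,-1.6,0,0,0,0],
    [-2.4,-1.6,0,0,0,0],
    [-2.4,-1.6,0,0,0,0],
    [-1.2,-0.8,0,0,0,0]
  ]
}}

```text
clock: 1.77
tool_pos: [0.5492, 0.2229, 0.3008]
ee_rot: [-0.0, 0.135, 0.991, -0.0]
wrist_force: [0.2, 0.1, -0.4]
opening: 0.0002
gripper_force: 0.0
```

Emit:
{"api": "step_arm", "payload": {
  "deltas": [
    [0,0,0.8,0,0,0],
    [0,0,0.8,0,0,0],
    [0,0,0.8,0,0,0],
    [0,0,0.8,0,0,0],
    [0,0,0.4,0,0,0],
    [0,0,0.2,0,0,0],
    [0,0,0,0,0,0],
    [0,0,0,0,0,0]
  ]
}}

```text
clock: 2.43
tool_pos: [0.5477, 0.2254, 0.2636]
ee_rot: [0.0, 0.134, 0.991, 0.0]
wrist_force: [1.0, -0.3, -0.5]
opening: 0.0001
gripper_force: 0.0
```

Emit:
{"api": "step_arm", "payload": {
  "deltas": [
    [-0.45,-0.55,0.5,0,0,0],
    [-0.45,-0.55,1,0,0,0],
    [0,0,1,0,0,0],
    [0,0,0.8,0,0,0],
    [0,0,0.4,0,0,0],
    [0,0,0,0,0,0]
  ]
}}

```text
clock: 2.93
tool_pos: [0.5532, 0.212, 0.2247]
ee_rot: [-0.001, 0.135, 0.991, -0.0]
wrist_force: [0.1, -0.3, 0.2]
opening: -0.0001
gripper_force: 0.0
```

```bash
python3 - <<'E'
from h import *
im,d,p=cam("side"); im2,_,_=cam("top")
a=cv2.resize(im[100:220,180:320],(560,480),interpolation=2);b=cv2.resize(im2[165:225,195:265],(240*7//6,240),interpolation=2)
o=np.zeros((480,840,3),np.uint8);o[:,:560]=a;o[:240,560:]=b
cv2.imwrite("pics/chk.png",cv2.resize(o,(800,457))[...,::-1])
s=status.get_state();print(s["tool_pos"],s["wrist_force"])
E
```

```text
[0.55355386 0.2122308  0.22633088] [-0.4216946   0.22612141  0.30295073]
```

View pics/chk.png

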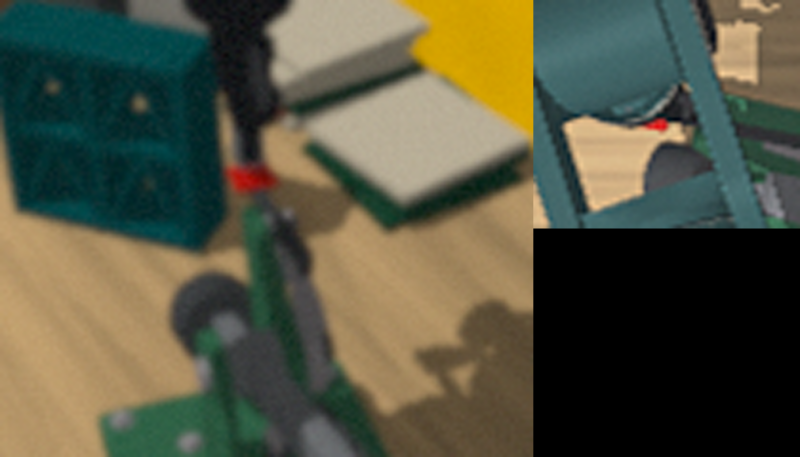

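The fingertip stands right over the red tab, which is at (252,178) in the crop. I'll press slowly while watching the force.

Emit:
{"api": "step_arm", "payload": {
  "deltas": [
    [0,0,0.3,0,0,0],
    [0,0,0.3,0,0,0],
    [0,0,0.2,0,0,0],
    [0,0,0.2,0,0,0],
    [0,0,0.2,0,0,0],
    [0,0,0,0,0,0]
  ]
}}

```text
clock: 3.53
tool_pos: [0.5536, 0.2123, 0.2143]
ee_rot: [0.0, 0.134, 0.991, 0.0]
wrist_force: [-1.1, 1.0, 3.2]
opening: 0.0
gripper_force: 1.5
```

Emit:
{"api": "step_arm", "payload": {
  "deltas": [
    [0,0,0.2,0,0,0],
    [0,0,0.2,0,0,0],
    [0,0,0.2,0,0,0],
    [0,0,0,0,0,0]
  ]
}}

```text
clock: 3.87
tool_pos: [0.5534, 0.212, 0.2076]
ee_rot: [-0.0, 0.135, 0.991, -0.0]
wrist_force: [0.1, 0.3, -0.3]
opening: -0.0001
gripper_force: 0.0
```

Emit:
{"api": "step_arm", "payload": {
  "deltas": [
    [0,0,0.2,0,0,0],
    [0,0,0.2,0,0,0],
    [0,0,0.1,0,0,0],
    [0,0,0,0,0,0]
  ]
}}

```text
clock: 4.2
tool_pos: [0.5535, 0.2121, 0.2029]
ee_rot: [-0.0, 0.135, 0.991, -0.0]
wrist_force: [0.4, 0.4, -0.2]
opening: -0.0001
gripper_force: 0.0
```

The force dropped to zero partway down, so the pawl has probably snapped over. I'll retreat up towards the grip and check.

Emit:
{"api": "step_arm", "payload": {
  "deltas": [
    [0,0,0.2,0,0,0],
    [0,0,0,0,0,0],
    [0,0,-2,0,0,0],
    [0,0,-3.5,0,0,0],
    [0,0,-3.5,0,0,0],
    [0,0,-3,0,0,0],
    [0,-3,0,0,0,0],
    [0,-3,0,0,0,0],
    [0,-3,0,0,0,0],
    [0,-3,0,0,0,0]
  ]
}}

```text
clock: 5.03
tool_pos: [0.521, 0.0955, 0.3214]
ee_rot: [0.0, 0.134, 0.991, 0.0]
wrist_force: [1.1, -0.2, -0.4]
opening: -0.0001
gripper_force: 0.0
```

Emit:
{"api": "step_arm", "payload": {
  "deltas": [
    [0.4,-3,0,0,0,0],
    [0.4,-3,0,0,0,0],
    [0.4,-3,0,0,0,0],
    [0.4,-3,0,0,0,0],
    [0.4,-3,0,0,0,0],
    [0.4,-3,0,0,0,0],
    [0.4,-3,0,0,0,0],
    [0.4,-3,0,0,0,0],
    [0.4,-3,0,0,0,0],
    [0,0,0,0,0,0]
  ]
}}

```text
clock: 5.87
tool_pos: [0.4133, -0.1575, 0.3215]
ee_rot: [0.0, 0.136, 0.991, -0.001]
wrist_force: [-0.5, 0.6, -0.9]
opening: -0.0002
gripper_force: 0.0
```

```bash
python3 - <<'E'
from h import *
for n in ("side","top"):
    im,d,p=cam(n);P=cloud(d,p);h=cv2.cvtColor(im,cv2.COLOR_RGB2HSV);H,S,V=[h[...,i].astype(int) for i in range(3)]
    box=(P[...,0]>.3)&(P[...,0]<1)&(abs(P[...,1])<.5)
    red=((H<5)|(H>174))&(S>180)&(V>100)&box&(P[...,2]>.13); q=P[red];print(n,len(q),np.median(q,0) if len(q) else'')
    g=(H>5)&(H<20)&(S>120)&box&(P[...,2]>.2)&(P[...,1]<-.1); q=P[g]
    if len(q): print("grip",len(q),np.median(q,0),np.percentile(q,98,axis=0),np.percentile(q,2,axis=0))
    cv2.imwrite(f"pics/{n}1.png",im[...,::-1])
s=status.get_state();print(s["tool_pos"],s["wrist_force"])
E
```

```text
side 38 [0.55344054 0.20276863 0.19966404]
grip 566 [ 0.40901384 -0.2075254   0.27432018] [ 0.43131854 -0.14262742  0.29004985] [ 0.391151   -0.24456927  0.24623852]
top 72 [0.55148206 0.20917776 0.1964062 ]
grip 6 [ 0.40916199 -0.14216745  0.25091529] [ 0.41224427 -0.13921215  0.58809628] [ 0.35973591 -0.20435139  0.24767527]
[ 0.41460451 -0.15483854  0.32142254] [-0.13701511 -0.22877073 -0.06796141]
```

View pics/side1.png

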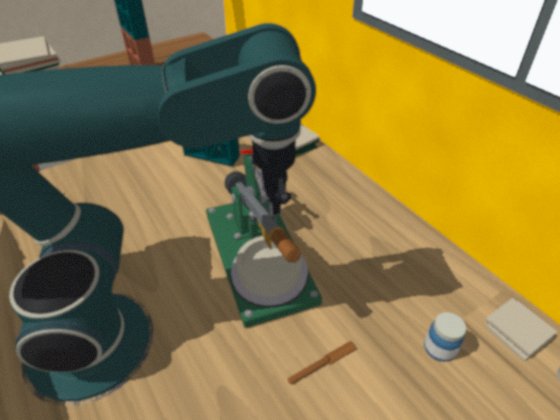

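The tab stays down untouched: 0.197 now, against 0.215 before. The pawl is free. Next I'll go over the grip and make contact.

Emit:
{"api": "step_arm", "payload": {
  "deltas": [
    [-0.4,-1.7,0,0,0,0],
    [-0.3,-1.8,0,0,0,0],
    [0,0,1.2,0,0,0],
    [0,0,1.2,0,0,0],
    [0,0,0.6,0,0,0],
    [0,0,0.3,0,0,0],
    [0,0,0.3,0,0,0],
    [0,0,0.2,0,0,0],
    [0,0,0,0,0,0]
  ]
}}

```text
clock: 6.72
tool_pos: [0.4124, -0.1894, 0.2832]
ee_rot: [0.0, 0.134, 0.991, 0.0]
wrist_force: [0.7, -0.5, 0.4]
opening: 0.0
gripper_force: 0.0
```

Emit:
{"api": "step_arm", "payload": {
  "deltas": [
    [0,0,0.2,0,0,0],
    [0,0,0.2,0,0,0],
    [0,0,0.2,0,0,0],
    [0,-0.1,0.2,0,0,0],
    [0,-0.1,0.2,0,0,0],
    [0,0,0,0,0,0]
  ]
}}

```text
clock: 7.22
tool_pos: [0.4118, -0.1918, 0.273]
ee_rot: [0.0, 0.135, 0.991, 0.0]
wrist_force: [0.7, 0.5, 2.5]
opening: 0.0003
gripper_force: 1.2
```

In contact at about 3 N. I'll follow the arc down slowly.

Emit:
{"api": "step_arm", "payload": {
  "deltas": [
    [0,-0.1,0.25,0,0,0],
    [0,-0.1,0.25,0,0,0],
    [0,-0.1,0.25,0,0,0],
    [0,-0.1,0.25,0,0,0],
    [0,-0.1,0.25,0,0,0],
    [0,-0.1,0.25,0,0,0],
    [0,-0.1,0.25,0,0,0],
    [0,-0.1,0.25,0,0,0],
    [0,-0.1,0.25,0,0,0],
    [0,-0.1,0.25,0,0,0]
  ]
}}

```text
clock: 8.05
tool_pos: [0.4091, -0.2013, 0.248]
ee_rot: [-0.0, 0.134, 0.991, 0.0]
wrist_force: [1.7, 2.3, 2.4]
opening: -0.0003
gripper_force: 1.7
```

Emit:
{"api": "step_arm", "payload": {
  "deltas": [
    [0,-0.07,0.25,0,0,0],
    [0,-0.07,0.25,0,0,0],
    [0,-0.07,0.25,0,0,0],
    [0,-0.07,0.25,0,0,0],
    [0,-0.07,0.25,0,0,0],
    [0,-0.07,0.25,0,0,0],
    [0,-0.07,0.25,0,0,0],
    [0,-0.07,0.25,0,0,0],
    [0,-0.07,0.25,0,0,0],
    [0,-0.07,0.25,0,0,0]
  ]
}}

```text
clock: 8.88
tool_pos: [0.4073, -0.2081, 0.2231]
ee_rot: [0.0, 0.134, 0.991, 0.0]
wrist_force: [1.7, 2.2, 2.8]
opening: -0.0003
gripper_force: 1.7
```

Emit:
{"api": "step_arm", "payload": {
  "deltas": [
    [0,-0.05,0.25,0,0,0],
    [0,-0.05,0.25,0,0,0],
    [0,-0.05,0.25,0,0,0],
    [0,-0.05,0.25,0,0,0],
    [0,-0.05,0.25,0,0,0],
    [0,-0.05,0.25,0,0,0],
    [0,-0.05,0.25,0,0,0],
    [0,-0.05,0.25,0,0,0],
    [0,-0.05,0.25,0,0,0],
    [0,-0.05,0.25,0,0,0]
  ]
}}

```text
clock: 9.72
tool_pos: [0.4059, -0.2129, 0.1981]
ee_rot: [0.0, 0.134, 0.991, 0.0]
wrist_force: [3.4, 0.8, 3.5]
opening: 0.0003
gripper_force: 1.7
```

Emit:
{"api": "step_arm", "payload": {
  "deltas": [
    [0,-0.03,0.25,0,0,0],
    [0,-0.03,0.25,0,0,0],
    [0,-0.03,0.25,0,0,0],
    [0,-0.03,0.25,0,0,0],
    [0,-0.03,0.25,0,0,0],
    [0,-0.03,0.25,0,0,0],
    [0,-0.03,0.25,0,0,0],
    [0,-0.03,0.25,0,0,0],
    [0,0,0.2,0,0,0],
    [0,0,0,0,0,0]
  ]
}}

```text
clock: 10.55
tool_pos: [0.4051, -0.2152, 0.1757]
ee_rot: [-0.0, 0.135, 0.991, 0.0]
wrist_force: [1.3, -0.8, 1.6]
opening: -0.0001
gripper_force: 0.5
```

Emit:
{"api": "step_arm", "payload": {
  "deltas": [
    [0,0,0.15,0,0,0],
    [0,0,0.15,0,0,0],
    [0,0,0.15,0,0,0],
    [0,0,0.15,0,0,0],
    [0,0,0.1,0,0,0],
    [0,0,0.1,0,0,0],
    [0,0,0,0,0,0]
  ]
}}

```text
clock: 11.13
tool_pos: [0.4053, -0.2152, 0.1681]
ee_rot: [-0.0, 0.134, 0.991, 0.0]
wrist_force: [-0.5, -1.0, 2.3]
opening: 0.0001
gripper_force: 0.9
```

Now 1 mm steps until the stop shows in the force.

Emit:
{"api": "step_arm", "payload": {
  "deltas": [
    [0,0,0.1,0,0,0],
    [0,0,0.1,0,0,0],
    [0,0,0.1,0,0,0],
    [0,0,0.1,0,0,0],
    [0,0,0,0,0,0]
  ]
}}

```text
clock: 11.55
tool_pos: [0.4053, -0.2152, 0.1641]
ee_rot: [-0.0, 0.134, 0.991, 0.0]
wrist_force: [-0.7, -1.8, 1.1]
opening: -0.0002
gripper_force: 0.9
```

Emit:
{"api": "step_arm", "payload": {
  "deltas": [
    [0,0,0.1,0,0,0],
    [0,0,0.05,0,0,0],
    [0,0,0,0,0,0]
  ]
}}

```text
clock: 11.8
tool_pos: [0.4053, -0.2152, 0.1627]
ee_rot: [0.0, 0.134, 0.991, 0.0]
wrist_force: [-0.9, -2.1, 2.4]
opening: -0.0
gripper_force: 1.1
```

Emit:
{"api": "step_arm", "payload": {
  "deltas": [
    [0,0,0.05,0,0,0],
    [0,0,0.05,0,0,0],
    [0,0,0,0,0,0]
  ]
}}

```text
clock: 12.05
tool_pos: [0.4053, -0.2152, 0.1617]
ee_rot: [0.0, 0.135, 0.991, -0.0]
wrist_force: [-1.6, -2.7, 3.2]
opening: -0.0002
gripper_force: 1.3
```

Emit:
{"api": "step_arm", "payload": {
  "deltas": [
    [0,0,0.05,0,0,0],
    [0,0,0.05,0,0,0],
    [0,0,0,0,0,0]
  ]
}}

```text
clock: 12.3
tool_pos: [0.4054, -0.2153, 0.1613]
ee_rot: [0.0, 0.134, 0.991, -0.0]
wrist_force: [-3.3, -1.9, 8.5]
opening: 0.0001
gripper_force: 4.1
```

Emit:
{"api": "step_arm", "payload": {
  "deltas": [
    [0,0,0.05,0,0,0],
    [0,0,0,0,0,0]
  ]
}}

```text
clock: 12.47
tool_pos: [0.4054, -0.2153, 0.1613]
ee_rot: [0.0, 0.134, 0.991, -0.0]
wrist_force: [-5.4, 0.1, 12.5]
opening: -0.0002
gripper_force: 6.2
```

The arm is firmly on its stop at the expected height of 0.161. I'll retreat straight up and check.

Emit:
{"api": "step_arm", "payload": {
  "deltas": [
    [0,0,-0.2,0,0,0],
    [0,0,-0.5,0,0,0],
    [0,0,-2,0,0,0],
    [0,0,-3,0,0,0],
    [0,0,-3,0,0,0],
    [0,0,-3,0,0,0],
    [0,0,-2,0,0,0],
    [0,0,0,0,0,0],
    [0,0,0,0,0,0]
  ]
}}

```text
clock: 13.22
tool_pos: [0.4056, -0.2152, 0.298]
ee_rot: [0.001, 0.134, 0.991, -0.0]
wrist_force: [-0.2, -0.3, -1.0]
opening: -0.0001
gripper_force: 0.0
```

```bash
python3 - <<'E'
from h import *
im,d,p=cam("side");P=cloud(d,p);h=cv2.cvtColor(im,cv2.COLOR_RGB2HSV);H,S,V=[h[...,i].astype(int) for i in range(3)]
box=(P[...,0]>.3)&(P[...,0]<1)&(abs(P[...,1])<.5)
q=P[((H<5)|(H>174))&(S>180)&(V>100)&box&(P[...,2]>.13)];print(len(q),np.median(q,0))
q=P[(H>5)&(H<20)&(S>120)&box&(P[...,2]>.13)&(P[...,1]<-.1)];print("grip",len(q),np.median(q,0),np.percentile(q,98,axis=0))
cv2.imwrite("pics/side2.png",cv2.resize(im[80:380,150:500],(700,600))[...,::-1])
s=status.get_state();print(s["clock"],s["tool_pos"],s["wrist_force"])
E
```

```text
0 [nan nan nan]
grip 639 [ 0.40547106 -0.22329132  0.15758487] [ 0.42772805 -0.16436652  0.16240005]
13.2667 [ 0.40530244 -0.21507867  0.29674827] [-0.798793   -0.42554659 -0.53422081]
  return _methods._mean(a, axis=axis, dtype=dtype,
  ret = um.true_divide(
```

View pics/side2.png

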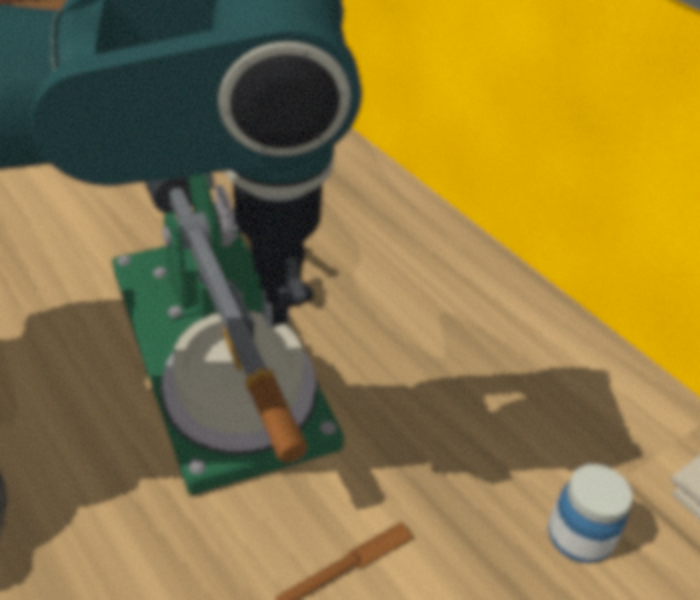

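The arm is level with the profile in the mould, and the grip at (278,415) in the crop tops out at z = 0.162. The jar and knife are untouched and the robot is clear. The tab is hidden behind the robot arm in this view, but it was seen down after the snap and nothing has touched it since.

```bash
python3 -c "
from h import *
print(manip.finish_job())"
```

```text
the job is handed in; nothing more can be done
None
```

The job is done and handed in: the pawl snapped free and the arm was lowered gently onto its stop, with the profile in the mould and nothing else touched.

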